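Check off the graft bottles

TASK

The red-capped, black-capped and white-capped bottles are set out for the next graft, so check them off on the grey box: gently push the red key all the way down, then the black key, then the white key, one after another in that order. The keys stay down by themselves. Leave the blue key up, press with no more than a light touch, and leave the bottles and everything else on the table where they stand.

Things in the scene. Friction and masses are not known exactly. Their poses are not given: they have to be found in the camera images.
- checkoff_box: grey check-off box, fixed to the table, 84 mm (its x) by 260 mm (its y), top face 30 mm above the table; origin at the centre of its underside. Four round push-in keys stand in a row along its y, 60 mm apart; which colour is where changes from run to run
- red_socket: steel collar of the red key, fixed on the box, 43 mm across, 6 mm high; origin at the centre of its underside on the box top
- red_key_top (a point): centre of the top of the red key, a red round key 31 mm across; its top stands about 54 mm above the table when up, 44 mm (still 8 mm above its collar) when fully down
- red_key (a joint): travel of the red key straight down, in m: 0 up (starts within 1 mm of it), 0.010 fully down against a hard stop; it moves against 2 to 3 N of friction and stays where it is left. The coloured cap sits on this plunger on a stiff spring (about 2 N per mm, up to 7 mm, not counted in this value), so the top gives about 1 mm before the key moves, sinks a few mm further if pressed on at the stop, and springs back when let go; 6 N at the stop is fully down
- black_socket: steel collar of the black key, fixed on the box, 43 mm across, 6 mm high; origin at the centre of its underside on the box top
- black_key_top (a point): centre of the top of the black key, a black round key 31 mm across; its top stands about 54 mm above the table when up, 44 mm (still 8 mm above its collar) when fully down
- black_key (a joint): travel of the black key straight down, in m: 0 up (starts within 1 mm of it), 0.010 fully down against a hard stop; it moves against 2 to 3 N of friction and stays where it is left. The coloured cap sits on this plunger on a stiff spring (about 2 N per mm, up to 7 mm, not counted in this value), so the top gives about 1 mm before the key moves, sinks a few mm further if pressed on at the stop, and springs back when let go; 6 N at the stop is fully down
- white_socket: steel collar of the white key, fixed on the box, 43 mm across, 6 mm high; origin at the centre of its underside on the box top
- white_key_top (a point): centre of the top of the white key, a white round key 31 mm across; its top stands about 54 mm above the table when up, 44 mm (still 8 mm above its collar) when fully down
- white_key (a joint): travel of the white key straight down, in m: 0 up (starts within 1 mm of it), 0.010 fully down against a hard stop; it moves against 2 to 3 N of friction and stays where it is left. The coloured cap sits on this plunger on a stiff spring (about 2 N per mm, up to 7 mm, not counted in this value), so the top gives about 1 mm before the key moves, sinks a few mm further if pressed on at the stop, and springs back when let go; 6 N at the stop is fully down
- blue_socket: steel collar of the blue key, fixed on the box, 43 mm across, 6 mm high; origin at the centre of its underside on the box top
- blue_key_top (a point): centre of the top of the blue key, a blue round key 31 mm across; its top stands about 54 mm above the table when up, 44 mm (still 8 mm above its collar) when fully down
- blue_key (a joint): travel of the blue key straight down, in m: 0 up (starts within 1 mm of it), 0.010 fully down against a hard stop; it moves against 2 to 3 N of friction and stays where it is left. The coloured cap sits on this plunger on a stiff spring (about 2 N per mm, up to 7 mm, not counted in this value), so the top gives about 1 mm before the key moves, sinks a few mm further if pressed on at the stop, and springs back when let go; 6 N at the stop is fully down
- dye_vial: loose small glass bottle with a red cap, 25 mm wide, 52 mm tall; origin at the centre of its underside
- iodine_vial: loose small glass bottle with a black cap, 28 mm wide, 59 mm tall; origin at the centre of its underside
- salt_vial: loose small glass bottle with a white cap, 32 mm wide, 54 mm tall; origin at the centre of its underside
- glass_dish: loose thick glass dish of water, 90 mm wide, 62 mm tall, left of the work; origin at the centre of its underside
- petri_a: loose clear petri dish of pearls, 60 mm wide, 14 mm tall, front left; origin at the centre of its underside
- oyster_shell_3: loose pale oyster shell, 91x96x15 mm, on the right; origin at the centre of its underside
- wet_block: loose dark wooden pad, 58x92x13 mm, front right; origin at the centre of its underside

How it is judged:
By the outcome, as a careful person would: the job done as asked, in the order asked, and still so for the second after the job is handed in, with the robot touching nothing.
It also fails if it takes over 42 s, if anything falls off the work surface, if the arm or the gripper's body presses on something with over 40 N, if the wrist force passes 120 N, or if a joint passes its speed limit or range.

ROBOT

A 6-joint arm with a two-finger parallel gripper is mounted at the origin on a cart in front of the work surface, level with it; the furniture and walls round the work are solid. World frame = base frame: x ahead of the robot, y to its left, z up, the work surface at z = 0. Lengths are in m, angles in rad, forces in N, time in s.
With the tool pointing down it reaches from about 0.35 to 0.775 m from the base axis. Payload 7.3 kg.
Tool frame: the origin (TCP) lies midway between the tips of the shut fingers; the grasp point (between the pads) lies 19 mm behind it (robot.grip_depth is the z of the grasp point in the tool frame, in m); z points along the fingers, y is the line along which they close (so a half turn about z gives the same grasp; the last joint's range is limited). The gripper opens to 92 mm and grips with 3 to 60 N. Pads are 19 mm wide; open, the fingers measure 130 mm over their backs; the gripper's body (75 mm by 190 mm) begins 47 mm behind the grasp point.
Start: joints at [1.144, 0.342, 1.524, -0, 1.275, -0.146], TCP at [0.145, 0.504, 0.227] pointing down, gripper open.
Joint ranges: [-2.53, 2.53], [-0.77, 2.02], [0.04, 2.7], [-1, 4.14], [0.28, 2.66], [-3.11, 3.11]. Speed limits (rad/s): [2.57, 2.57, 3.14, 3.14, 3.14, 3.14].

INTERFACE

Orientations are given as [roll, pitch, yaw] about the fixed x, y, z axes, in that order (R = Rz(yaw) Ry(pitch) Rx(roll)).
In Python, from cell import robot, viewer gives the robot as it stands.
- The arm moves only by the tool step_arm, never from a script. Its argument "increments" is a list of rows, each an object with "delta_pos": the shift along the tool's x, y, z in cm, a list of three; "dr": the turn, a rotation vector about the tool's x, y, z in degrees, a list of three; "fingers": the closure, from -1 (fully open) to 1 (shut), so that 0 is half open. In form: [{"delta_pos": [tx, ty, tz], "dr": [wx, wy, wz], "fingers": fingers}, ...]. A call has exactly 5 rows; each row is the pose to reach, as a shift and turn from the pose commanded when the call began, along the tool's axes at that moment; what a row does not reach only later rows make up. A row lasts 1/8 s, in which the tool goes at most 62.5 mm and 10.7 degrees, less where a joint would pass 70% of its speed; a pose out of reach is approached as far as the arm can. A call with a gripper value outside its range is refused whole. The fingers move at their own pace and stop on an object; "newtons" is the grip in N (left out, the last holds). Time passes only in rows, so rows that repeat a pose let the fingers close, or fill a call up. It gives the time, the measured TCP pose, the force, the opening and the grip force at its end, in the units of the state.
- robot.observe(): the state, without advancing time (a new reading comes with each control period).
- viewer.read_camera(name): name is "side" or "top"; returns the picture (400x640x3 uint8, red, green, blue); there is no depth.
- viewer.camera_params(name): a dict with "K" (3x3 intrinsics, pixels), "k1" (the pictures are not rectified: a ray, as slopes to the right and down, at radius r is drawn at 1 + k1 r^2 times it, then the intrinsics apply), "T" (4x4, takes a point from camera to world coordinates). Camera axes: x right, y down, z forward; pixel columns grow to the right and rows downward; lengths in m; the calibration is good to about 2 mm. A picture is of the moment at which its call begins. camera_params takes no time and is no camera call.
- robot.hand_in(): hands the job in; it is judged then, once.
The state is a dict: "time": time; "qpos": joint angles; "qvel": joint speeds; "joint_efforts": joint torques, N m; "tool_pos": TCP position; "tool_rot": TCP orientation; "contact_force": force on the tool from outside, world axes, zero at the start; "torque": the same for the moment, N m; "opening": finger opening in m; "grip_force": force on a finger pad.
Only numpy, scipy, OpenCV 4.12 (cv2) and the standard library are available. Lean on these libraries where they do the work, as an engineer would, in place of code of your own. Each camera call takes 0.05 s, during which the arm holds its last target. There are 200 camera calls.

## Working session

There is one attempt and no reset: what is moved stays moved. The work goes in short steps, Python scripts to look and compute and a tool call to move; the robot and the scene stay as the last step left them, time stands still between calls to the robot, and variables do not carry over. Pictures are saved under pics/ and viewed, at most 10 in all, crops included, and the job is handed in when it is done.

Besides the shell and the picture viewer there is one more tool, called after "Call:" by a JSON object that holds its "fn" and its "kwargs", one argument or row to a line. step_arm: Moves the arm, as the interface text tells. Its arguments: {"type":"object","properties":{"increments":{"type":"array"},"newtons":{"type":"number"}},"required":["increments"]}

```bash
mkdir -p pics
python3 - <<'E'
from cell import robot, viewer
import cv2
for n in("top","side"):
    cv2.imwrite(f"pics/{n}0.png",viewer.read_camera(n)[:,:,::-1])
    p=viewer.camera_params(n);print(n,p["K"],p["k1"],p["T"])
print(robot.observe())
E
```

```text
top [[368.14274404   0.         322.08370908]
 [  0.         368.14274404 200.73716487]
 [  0.           0.           1.        ]] 0.0017030447350651888 [[ 0.01082798 -0.99130606  0.13112989  0.4097697 ]
 [-0.99971806 -0.01350344 -0.01953117  0.00329633]
 [ 0.02113207 -0.13088143 -0.99117278  0.94746088]
 [ 0.          0.          0.          1.        ]]
side [[386.48193402   0.         317.42994266]
 [  0.         386.48193402 197.46091859]
 [  0.           0.           1.        ]] -0.025963017579848986 [[ 0.88209923 -0.18629115  0.43266218  0.12976568]
 [-0.47090936 -0.37223436  0.7998037  -0.74265237]
 [ 0.01205537 -0.90925089 -0.41607389  0.46164382]
 [ 0.          0.          0.          1.        ]]
{'time': 0.1, 'qpos': array([ 1.14403248e+00,  3.42648414e-01,  1.52485807e+00, -1.13606092e-07,
        1.27540622e+00, -1.46026199e-01]), 'qvel': array([-0.00161906, -0.00207107, -0.00222192,  0.00028455,  0.00054945,
        0.00155672]), 'joint_efforts': array([ 2.67158015e-03, -4.32004559e+01, -2.44698018e+01,  7.21678580e-02,
        5.25774469e-02, -4.69164002e-05]), 'tool_pos': array([0.14531027, 0.5041404 , 0.226139  ]), 'tool_rot': array([-3.14028663e+00, -1.91970455e-04,  2.86085491e+00]), 'contact_force': array([-0.15140471,  0.04861166, -0.83070206]), 'torque': array([-0.01294263,  0.04365435,  0.04512083]), 'grip_force': 0.0, 'opening': 0.09155647221746241}
```

View pics/top0.png

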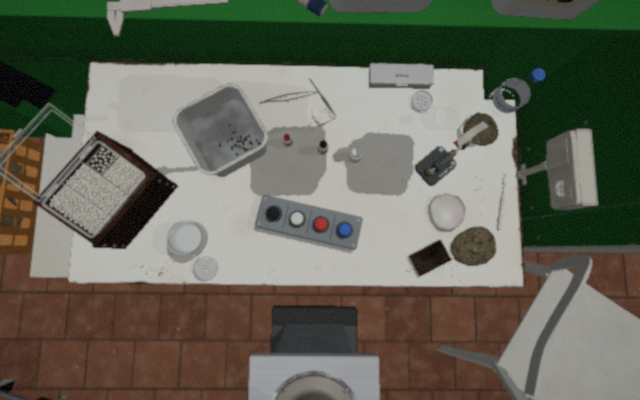

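View pics/side0.png

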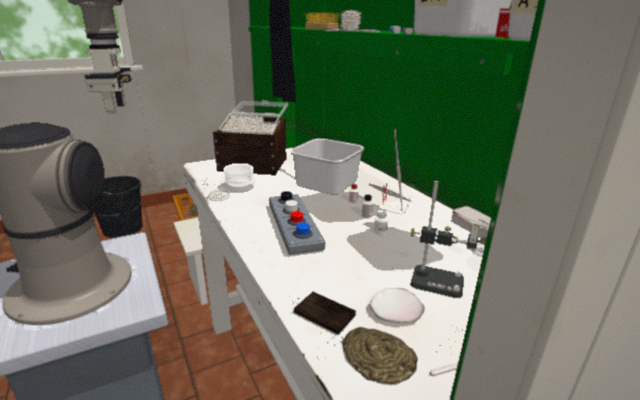

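```bash
cat > h.py <<'E'
import numpy as np, cv2
def rays(P,uv):
    K,k1,T=P["K"],P["k1"],np.array(P["T"]); f,c=K[0][0],np.array([K[0][2],K[1][2]])
    d=cv2.undistortPoints(np.array(uv,float).reshape(-1,1,2),np.array(K),np.array([k1,0,0,0]))[:,0]
    return T[:3,3],np.c_[d,np.ones(len(d))]@T[:3,:3].T
def plane(P,uv,z):
    o,d=rays(P,uv); return o+d*((z-o[2])/d[:,2])[:,None]
E
python3 - <<'E'
from h import *
from cell import viewer
seed={"top":dict(black=(274,214),white=(297,219),red=(321,225),blue=(344,230)),
"side":dict(black=(287,196),white=(291,206),red=(297,217),blue=(303,230))}
out={}
for n in seed:
    im=cv2.imread(f"pics/{n}0.png"); hsv=cv2.cvtColor(im,cv2.COLOR_BGR2HSV);H,S,V=cv2.split(hsv)
    M=dict(black=V<45,white=(V>150)&(S<50),red=((H<10)|(H>170))&(S>130)&(V>60),blue=(H>100)&(H<125)&(S>130))
    P=viewer.camera_params(n)
    for k,(u,v) in seed[n].items():
        m=M[k].astype(np.uint8); w=np.zeros_like(m); cv2.circle(w,(u,v),12,1,-1)
        _,L,st,ce=cv2.connectedComponentsWithStats(m*w)
        i=1+np.argmax(st[1:,4]); 
        out[n,k]=ce[i]; print(n,k,st[i],ce[i].round(1),plane(P,[ce[i]],.052 if n=="top" else .049)[0].round(4))
a=viewer.camera_params("top");b=viewer.camera_params("side")
for k in seed["top"]:
    o1,d1=rays(a,[out["top",k]]);o2,d2=rays(b,[out["side",k]])
    s=np.linalg.lstsq(np.c_[d1[0],-d2[0]],o2-o1,rcond=None)[0]
    print(k,(o1+s[0]*d1[0]).round(4),(o2+s[1]*d2[0]).round(4))
E
```

```text
top black [266 207  14  14 138] [272.5 213.4] [0.4955 0.1061 0.052 ]
top white [291 213  12  11  97] [296.6 217.9] [0.4852 0.0472 0.052 ]
top red [314 218  13  13 130] [320.3 223.9] [ 0.4714 -0.0107  0.052 ]
top blue [338 223  13  13 128] [344.2 229.2] [ 0.459  -0.0689  0.052 ]
side black [281 192  11   9  74] [285.8 195.9] [0.4903 0.0955 0.049 ]
side white [286 200  12  11  82] [292.1 203.5] [0.4856 0.0467 0.049 ]
side red [290 211  13  12 130] [296.3 216.2] [ 0.4657 -0.0197  0.049 ]
side blue [296 222  14  13 156] [302.5 228.3] [ 0.4536 -0.0776  0.049 ]
black [0.4964 0.1072 0.0431] [0.4955 0.1075 0.0431]
white [0.4855 0.0474 0.0487] [0.4858 0.0472 0.0487]
red [ 0.472  -0.0108  0.0436] [ 0.4702 -0.0101  0.0435]
blue [ 0.4595 -0.0696  0.0437] [ 0.4578 -0.0689  0.0436]
```

Call:
{"fn": "step_arm", "kwargs": {
  "increments": [
    {"delta_pos": [-4.5, -4.0, 0], "dr": [0, 0, 0], "fingers": 1},
    {"delta_pos": [-9, -8, 0], "dr": [0, 0, 0], "fingers": 1},
    {"delta_pos": [-13.5, -12, 0], "dr": [0, 0, 0], "fingers": 1},
    {"delta_pos": [-18, -16, 0], "dr": [0, 0, 0], "fingers": 1},
    {"delta_pos": [-22.5, -20, 0], "dr": [0, 0, 0], "fingers": 1}
  ],
  "newtons": 10
}}

```text
time: 0.72
tool_pos: [0.3068, 0.2482, 0.2266]
tool_rot: [3.141, 0.0, 2.861]
contact_force: [1.1, 0.5, 0.6]
opening: 0.0464
grip_force: 0.0
```

Call:
{"fn": "step_arm", "kwargs": {
  "increments": [
    {"delta_pos": [-4.6, -4.1, 1], "dr": [0, 0, 0], "fingers": 1},
    {"delta_pos": [-9.2, -8.2, 3], "dr": [0, 0, 0], "fingers": 1},
    {"delta_pos": [-13.8, -12.3, 6], "dr": [0, 0, 0], "fingers": 1},
    {"delta_pos": [-18.4, -16.4, 9], "dr": [0, 0, 0], "fingers": 1},
    {"delta_pos": [-23.1, -20.5, 12], "dr": [0, 0, 0], "fingers": 1}
  ]
}}

```text
time: 1.35
tool_pos: [0.4618, 0.0031, 0.1149]
tool_rot: [3.141, 0.0, 2.86]
contact_force: [0.7, -0.0, 0.6]
opening: 0.001
grip_force: 0.0
```

```bash
cat > go.py <<'E'
from h import *; import sys
from cell import robot, viewer
from scipy.spatial.transform import Rotation as Ro
T=dict(black=(.4962,.1065),white=(.4839,.0478),red=(.4717,-.0110))
o=robot.observe(); R=Ro.from_euler("xyz",o["tool_rot"])
print(o["time"],o["tool_pos"].round(4),o["tool_rot"].round(3),o["contact_force"].round(2),o["opening"])
for k,t in T.items(): print(k,(R.inv().apply(np.array([*t,.06])-o["tool_pos"])*100).round(2))
for n in sys.argv[2:]:
    cv2.imwrite(f"pics/{n}{sys.argv[1]}.png",cv2.resize(viewer.read_camera(n)[100:300,200:420,::-1],None,fx=3,fy=3))
E
python3 go.py 1 side top
```

```text
1.35 [0.4618 0.0031 0.1149] [3.141 0.    2.86 ] [ 0.71 -0.02  0.64] 0.0009977923567561842
black [-0.44 10.89  5.49]
white [-0.88  4.9   5.49]
red [-1.34 -1.08  5.49]
```

View pics/side1.png

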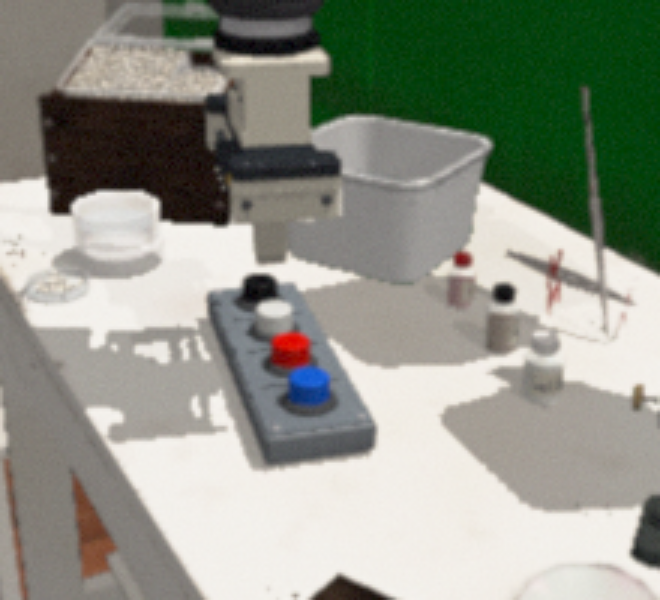

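The side view shows all keys up and clear (red at crop 291,350), with the shut gripper above the box, still settling. I'll settle it lower.

Call:
{"fn": "step_arm", "kwargs": {
  "increments": [
    {"delta_pos": [0, 0, 1], "dr": [0, 0, 0], "fingers": 1},
    {"delta_pos": [0, 0, 2], "dr": [0, 0, 0], "fingers": 1},
    {"delta_pos": [0, 0, 2.5], "dr": [0, 0, 0], "fingers": 1},
    {"delta_pos": [0, 0, 2.5], "dr": [0, 0, 0], "fingers": 1},
    {"delta_pos": [0, 0, 2.5], "dr": [0, 0, 0], "fingers": 1}
  ]
}}

```text
time: 2.08
tool_pos: [0.4613, 0.0052, 0.0912]
tool_rot: [3.141, 0.001, 2.861]
contact_force: [-0.3, 0.8, 0.4]
opening: 0.0003
grip_force: 0.0
```

```bash
python3 go.py 2 side
```

```text
2.075 [0.4613 0.0052 0.0912] [3.141e+00 1.000e-03 2.861e+00] [-0.31  0.79  0.4 ] 0.00034185139299832166
black [-0.55 10.7   3.12]
white [-0.99  4.71  3.12]
red [-1.45 -1.27  3.12]
```

View pics/side2.png

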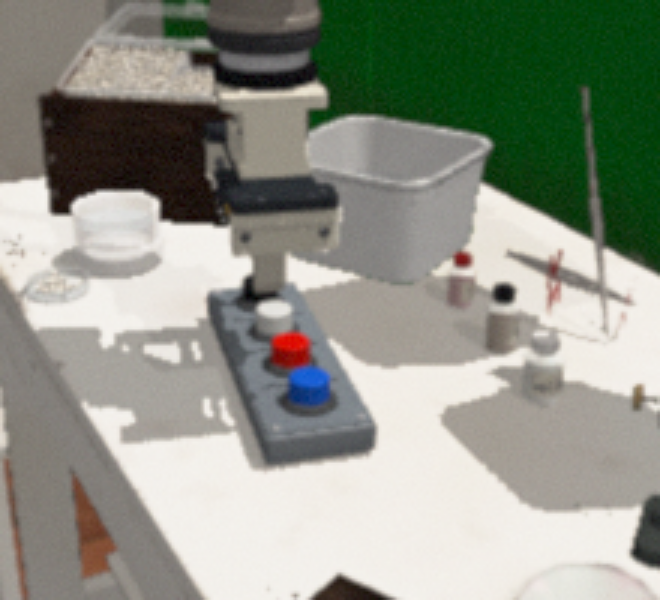

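Call:
{"fn": "step_arm", "kwargs": {
  "increments": [
    {"delta_pos": [-1.45, -1.27, 1], "dr": [0, 0, 0], "fingers": 1},
    {"delta_pos": [-1.45, -1.27, 2], "dr": [0, 0, 0], "fingers": 1},
    {"delta_pos": [-1.45, -1.27, 2.3], "dr": [0, 0, 0], "fingers": 1},
    {"delta_pos": [-1.45, -1.27, 2.3], "dr": [0, 0, 0], "fingers": 1},
    {"delta_pos": [-1.45, -1.27, 2.3], "dr": [0, 0, 0], "fingers": 1}
  ]
}}

```text
time: 2.75
tool_pos: [0.4716, -0.0112, 0.0679]
tool_rot: [3.141, 0.0, 2.861]
contact_force: [-0.2, 0.2, 0.3]
opening: 0.0005
grip_force: 0.0
```

```bash
python3 go.py 3 side top; python3 -c "
import cv2,numpy as np
cv2.imwrite('pics/b3.png',cv2.resize(np.hstack([cv2.imread('pics/side3.png'),cv2.imread('pics/top3.png')]),(800,364)))"
```

```text
2.75 [ 0.4716 -0.0112  0.0679] [3.141 0.    2.861] [-0.21  0.18  0.28] 0.00047307410006408303
black [ 0.89 11.99  0.8 ]
white [0.45 6.01 0.79]
red [-0.01  0.02  0.79]
```

View pics/b3.png

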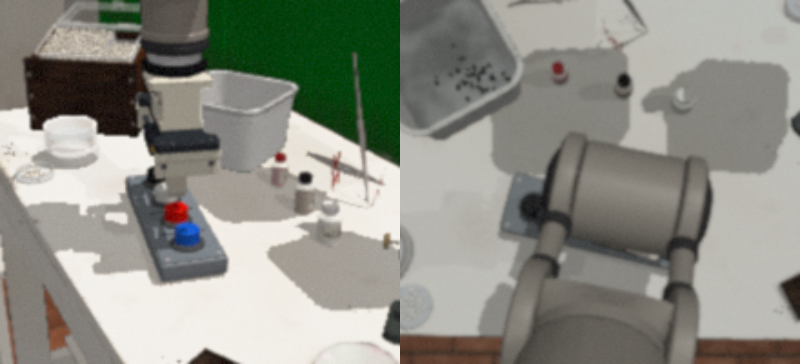

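The picture shows the shut fingertips (176,190) right above the red key (176,210), clear of its neighbours. Pressing slowly.

Call:
{"fn": "step_arm", "kwargs": {
  "increments": [
    {"delta_pos": [0, 0, 0.8], "dr": [0, 0, 0], "fingers": 1},
    {"delta_pos": [0, 0, 1.3], "dr": [0, 0, 0], "fingers": 1},
    {"delta_pos": [0, 0, 1.6], "dr": [0, 0, 0], "fingers": 1},
    {"delta_pos": [0, 0, 1.9], "dr": [0, 0, 0], "fingers": 1},
    {"delta_pos": [0, 0, 2.1], "dr": [0, 0, 0], "fingers": 1}
  ]
}}

```text
time: 3.48
tool_pos: [0.4713, -0.0112, 0.0467]
tool_rot: [3.142, -0.001, 2.861]
contact_force: [-0.9, 0.2, 2.8]
opening: 0.0004
grip_force: 1.0
```

Call:
{"fn": "step_arm", "kwargs": {
  "increments": [
    {"delta_pos": [0, 0, 0.15], "dr": [0, 0, 0], "fingers": 1},
    {"delta_pos": [0, 0, 0.3], "dr": [0, 0, 0], "fingers": 1},
    {"delta_pos": [0, 0, 0.4], "dr": [0, 0, 0], "fingers": 1},
    {"delta_pos": [0, 0, 0.5], "dr": [0, 0, 0], "fingers": 1},
    {"delta_pos": [0, 0, 0.5], "dr": [0, 0, 0], "fingers": 1}
  ]
}}

```text
time: 4.1
tool_pos: [0.4716, -0.0113, 0.042]
tool_rot: [3.141, 0.0, 2.861]
contact_force: [-1.8, -0.0, 4.8]
opening: 0.0004
grip_force: 2.2
```

Call:
{"fn": "step_arm", "kwargs": {
  "increments": [
    {"delta_pos": [0, 0, 0.05], "dr": [0, 0, 0], "fingers": 1},
    {"delta_pos": [0, 0, 0.1], "dr": [0, 0, 0], "fingers": 1},
    {"delta_pos": [0, 0, 0.12], "dr": [0, 0, 0], "fingers": 1},
    {"delta_pos": [0, 0, 0.12], "dr": [0, 0, 0], "fingers": 1},
    {"delta_pos": [0, 0, 0.12], "dr": [0, 0, 0], "fingers": 1}
  ]
}}

```text
time: 4.72
tool_pos: [0.4716, -0.0113, 0.0409]
tool_rot: [3.142, 0.0, 2.861]
contact_force: [-2.2, 0.4, 6.7]
opening: 0.0003
grip_force: 3.3
```

```bash
python3 go.py 4
```

```text
4.725 [ 0.4716 -0.0113  0.0409] [3.142 0.    2.861] [-2.18  0.38  6.73] 0.00027065569987895987
black [ 0.9  12.   -1.91]
white [ 0.46  6.02 -1.91]
red [-0.    0.03 -1.91]
```

Call:
{"fn": "step_arm", "kwargs": {
  "increments": [
    {"delta_pos": [0, 0, -1.5], "dr": [0, 0, 0], "fingers": 1},
    {"delta_pos": [0, 0, -3.8], "dr": [0, 0, 0], "fingers": 1},
    {"delta_pos": [0.2, 2, -4], "dr": [0, 0, 0], "fingers": 1},
    {"delta_pos": [0.5, 6, -4], "dr": [0, 0, 0], "fingers": 1},
    {"delta_pos": [0.9, 11, -4], "dr": [0, 0, 0], "fingers": 1}
  ]
}}

```text
time: 5.35
tool_pos: [0.4941, 0.0974, 0.0807]
tool_rot: [3.141, 0.001, 2.859]
contact_force: [0.6, 0.1, -0.2]
opening: 0.0
grip_force: 0.0
```

Call:
{"fn": "step_arm", "kwargs": {
  "increments": [
    {"delta_pos": [0, 0.9, 0], "dr": [0, 0, 0], "fingers": 1},
    {"delta_pos": [0, 0.9, 0], "dr": [0, 0, 0], "fingers": 1},
    {"delta_pos": [0, 0.9, 0.6], "dr": [0, 0, 0], "fingers": 1},
    {"delta_pos": [0, 0.9, 1.2], "dr": [0, 0, 0], "fingers": 1},
    {"delta_pos": [0, 0.9, 1.2], "dr": [0, 0, 0], "fingers": 1}
  ]
}}

```text
time: 5.98
tool_pos: [0.4954, 0.1048, 0.068]
tool_rot: [-3.141, -0.001, 2.86]
contact_force: [0.4, -0.8, 0.2]
opening: 0.0002
grip_force: 0.0
```

```bash
python3 go.py 5 side
```

```text
5.975 [0.4954 0.1048 0.068 ] [-3.141e+00 -1.000e-03  2.860e+00] [ 0.41 -0.83  0.15] 0.00018967099694866925
black [-0.03  0.19  0.8 ]
white [-0.48 -5.79  0.8 ]
red [ -0.95 -11.78   0.8 ]
```

View pics/side5.png

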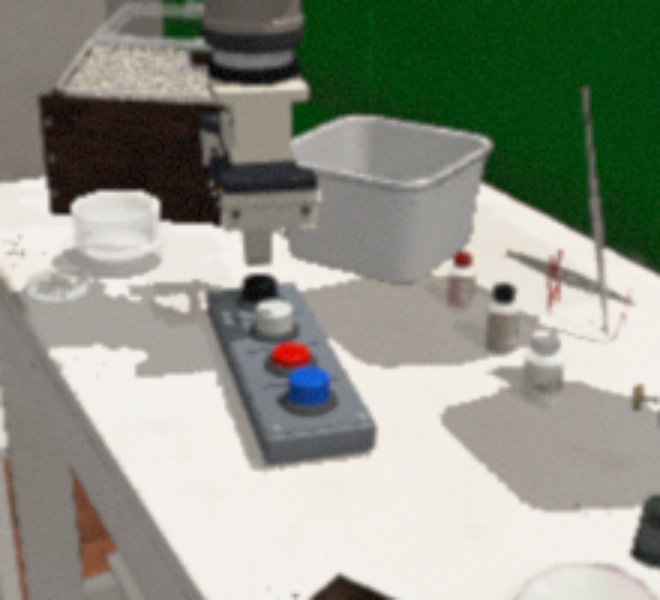

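Red (291,353) is visibly lower than before. Black, white and blue are still up, and the tips (257,258) are above black (260,285). Pressing black.

Call:
{"fn": "step_arm", "kwargs": {
  "increments": [
    {"delta_pos": [0, 0.2, 0.8], "dr": [0, 0, 0], "fingers": 1},
    {"delta_pos": [0, 0.2, 1.3], "dr": [0, 0, 0], "fingers": 1},
    {"delta_pos": [0, 0.2, 1.6], "dr": [0, 0, 0], "fingers": 1},
    {"delta_pos": [0, 0.2, 1.9], "dr": [0, 0, 0], "fingers": 1},
    {"delta_pos": [0, 0.2, 2.1], "dr": [0, 0, 0], "fingers": 1}
  ]
}}

```text
time: 6.65
tool_pos: [0.4962, 0.1075, 0.0475]
tool_rot: [3.142, -0.0, 2.861]
contact_force: [-1.0, -0.3, 1.2]
opening: 0.0005
grip_force: 1.0
```

Call:
{"fn": "step_arm", "kwargs": {
  "increments": [
    {"delta_pos": [0, 0, 0.15], "dr": [0, 0, 0], "fingers": 1},
    {"delta_pos": [0, 0, 0.3], "dr": [0, 0, 0], "fingers": 1},
    {"delta_pos": [0, 0, 0.4], "dr": [0, 0, 0], "fingers": 1},
    {"delta_pos": [0, 0, 0.5], "dr": [0, 0, 0], "fingers": 1},
    {"delta_pos": [0, 0, 0.5], "dr": [0, 0, 0], "fingers": 1}
  ]
}}

```text
time: 7.28
tool_pos: [0.4964, 0.1075, 0.0427]
tool_rot: [3.141, 0.0, 2.861]
contact_force: [-1.8, 0.6, 3.4]
opening: 0.0005
grip_force: 1.5
```

Call:
{"fn": "step_arm", "kwargs": {
  "increments": [
    {"delta_pos": [0, 0, 0.05], "dr": [0, 0, 0], "fingers": 1},
    {"delta_pos": [0, 0, 0.1], "dr": [0, 0, 0], "fingers": 1},
    {"delta_pos": [0, 0, 0.15], "dr": [0, 0, 0], "fingers": 1},
    {"delta_pos": [0, 0, 0.18], "dr": [0, 0, 0], "fingers": 1},
    {"delta_pos": [0, 0, 0.18], "dr": [0, 0, 0], "fingers": 1}
  ]
}}

```text
time: 7.9
tool_pos: [0.4965, 0.1075, 0.0411]
tool_rot: [3.141, 0.0, 2.861]
contact_force: [-2.9, 0.6, 6.4]
opening: 0.0003
grip_force: 3.1
```

Call:
{"fn": "step_arm", "kwargs": {
  "increments": [
    {"delta_pos": [0, 0, -1.5], "dr": [0, 0, 0], "fingers": 1},
    {"delta_pos": [0, 0, -3.2], "dr": [0, 0, 0], "fingers": 1},
    {"delta_pos": [-0.2, -2, -3.2], "dr": [0, 0, 0], "fingers": 1},
    {"delta_pos": [-0.4, -5, -3], "dr": [0, 0, 0], "fingers": 1},
    {"delta_pos": [-0.4, -6.1, -2.8], "dr": [0, 0, 0], "fingers": 1}
  ]
}}

```text
time: 8.52
tool_pos: [0.4836, 0.0466, 0.0694]
tool_rot: [3.141, 0.001, 2.859]
contact_force: [0.4, 0.3, 0.2]
opening: 0.0001
grip_force: 0.0
```

Call:
{"fn": "step_arm", "kwargs": {
  "increments": [
    {"delta_pos": [0, 0, 0], "dr": [0, 0, 0], "fingers": 1},
    {"delta_pos": [0, 0, 0], "dr": [0, 0, 0], "fingers": 1},
    {"delta_pos": [0, 0, 0], "dr": [0, 0, 0], "fingers": 1},
    {"delta_pos": [0, 0, 0], "dr": [0, 0, 0], "fingers": 1},
    {"delta_pos": [0, 0, 0], "dr": [0, 0, 0], "fingers": 1}
  ]
}}

```text
time: 9.15
tool_pos: [0.4834, 0.048, 0.0688]
tool_rot: [3.142, -0.0, 2.861]
contact_force: [-0.3, -0.7, -0.0]
opening: 0.0007
grip_force: 0.0
```

```bash
python3 go.py 6 side
```

```text
9.15 [0.4834 0.048  0.0688] [ 3.142 -0.     2.861] [-0.27 -0.73 -0.02] 0.000701239397050993
black [0.39 5.98 0.88]
white [-0.05 -0.    0.88]
red [-0.51 -5.99  0.88]
```

View pics/side6.png

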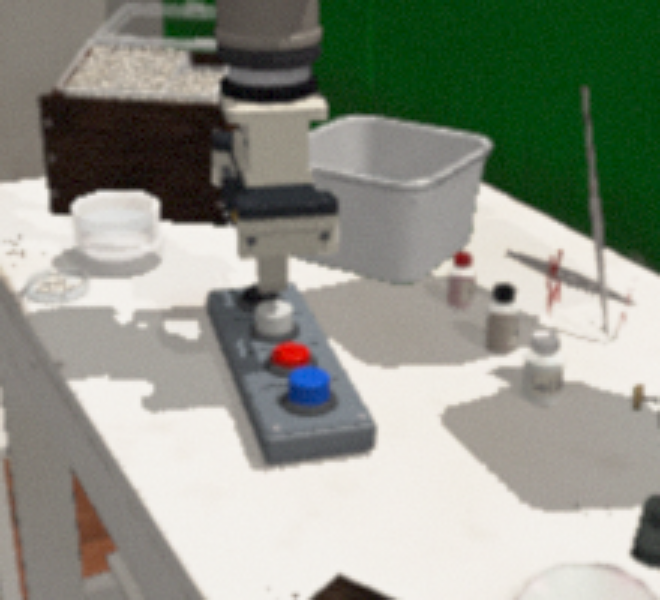

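Black (257,296) and red (291,353) are down, white (274,315) and blue are up, and the tips are above white. Pressing white.

Call:
{"fn": "step_arm", "kwargs": {
  "increments": [
    {"delta_pos": [0, 0, 0.9], "dr": [0, 0, 0], "fingers": 1},
    {"delta_pos": [0, 0, 1.4], "dr": [0, 0, 0], "fingers": 1},
    {"delta_pos": [0, 0, 1.7], "dr": [0, 0, 0], "fingers": 1},
    {"delta_pos": [0, 0, 2.0], "dr": [0, 0, 0], "fingers": 1},
    {"delta_pos": [0, 0, 2.2], "dr": [0, 0, 0], "fingers": 1}
  ]
}}

```text
time: 9.82
tool_pos: [0.4832, 0.0477, 0.0467]
tool_rot: [-3.142, -0.0, 2.861]
contact_force: [-0.9, -0.2, 1.9]
opening: 0.0003
grip_force: 1.0
```

Call:
{"fn": "step_arm", "kwargs": {
  "increments": [
    {"delta_pos": [0, 0, 0.15], "dr": [0, 0, 0], "fingers": 1},
    {"delta_pos": [0, 0, 0.3], "dr": [0, 0, 0], "fingers": 1},
    {"delta_pos": [0, 0, 0.4], "dr": [0, 0, 0], "fingers": 1},
    {"delta_pos": [0, 0, 0.5], "dr": [0, 0, 0], "fingers": 1},
    {"delta_pos": [0, 0, 0.5], "dr": [0, 0, 0], "fingers": 1}
  ]
}}

```text
time: 10.45
tool_pos: [0.4834, 0.0477, 0.042]
tool_rot: [3.141, 0.0, 2.861]
contact_force: [-2.3, -0.1, 5.7]
opening: 0.0004
grip_force: 2.2
```

Call:
{"fn": "step_arm", "kwargs": {
  "increments": [
    {"delta_pos": [0, 0, 0.05], "dr": [0, 0, 0], "fingers": 1},
    {"delta_pos": [0, 0, 0.1], "dr": [0, 0, 0], "fingers": 1},
    {"delta_pos": [0, 0, 0.1], "dr": [0, 0, 0], "fingers": 1},
    {"delta_pos": [0, 0, 0.1], "dr": [0, 0, 0], "fingers": 1},
    {"delta_pos": [0, 0, 0.1], "dr": [0, 0, 0], "fingers": 1}
  ]
}}

```text
time: 11.08
tool_pos: [0.4834, 0.0477, 0.0411]
tool_rot: [3.141, 0.0, 2.861]
contact_force: [-1.9, 0.3, 6.1]
opening: 0.0005
grip_force: 3.1
```

Call:
{"fn": "step_arm", "kwargs": {
  "increments": [
    {"delta_pos": [0, 0, -1.5], "dr": [0, 0, 0], "fingers": 1},
    {"delta_pos": [0, 0, -4], "dr": [0, 0, 0], "fingers": 1},
    {"delta_pos": [0, 0, -8], "dr": [0, 0, 0], "fingers": 1},
    {"delta_pos": [0, 0, -13], "dr": [0, 0, 0], "fingers": 1},
    {"delta_pos": [0, 0, -18], "dr": [0, 0, 0], "fingers": 1}
  ]
}}

```text
time: 11.7
tool_pos: [0.4833, 0.0477, 0.2232]
tool_rot: [3.141, 0.001, 2.861]
contact_force: [1.1, 0.0, 1.5]
opening: 0.0007
grip_force: 0.0
```

Call:
{"fn": "step_arm", "kwargs": {
  "increments": [
    {"delta_pos": [0, 0, 0], "dr": [0, 0, 0], "fingers": 1},
    {"delta_pos": [0, 0, 0], "dr": [0, 0, 0], "fingers": 1},
    {"delta_pos": [0, 0, 0], "dr": [0, 0, 0], "fingers": 1},
    {"delta_pos": [0, 0, 0], "dr": [0, 0, 0], "fingers": 1},
    {"delta_pos": [0, 0, 0], "dr": [0, 0, 0], "fingers": 1}
  ]
}}

```text
time: 12.32
tool_pos: [0.4832, 0.0477, 0.2202]
tool_rot: [-3.141, -0.001, 2.861]
contact_force: [-1.0, 0.4, 0.9]
opening: 0.0001
grip_force: 0.0
```

```bash
python3 go.py 7 side
```

```text
12.325 [0.4832 0.0477 0.2202] [-3.141e+00 -1.000e-03  2.861e+00] [-0.97  0.43  0.9 ] 0.0001445090436676998
black [ 0.36  6.01 16.02]
white [-0.09  0.03 16.02]
red [-0.54 -5.96 16.02]
```

View pics/side7.png

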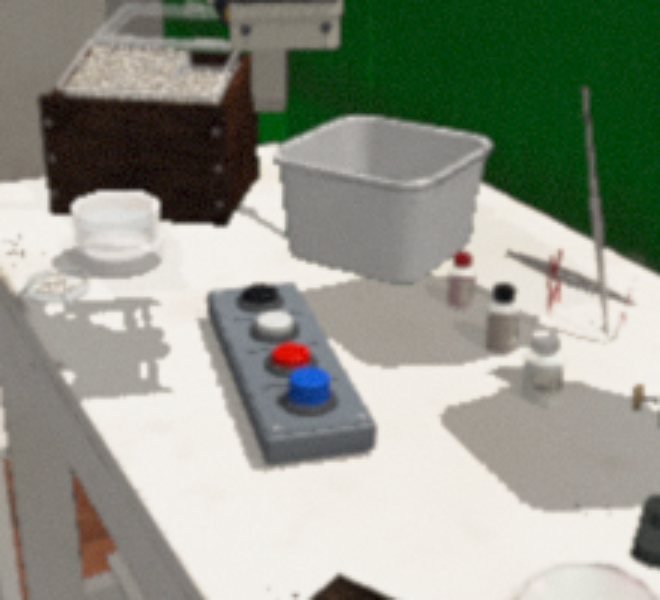

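Black (260,293), white (275,323) and red (291,354) are all equally low, blue (309,385) is up, and everything else is where it was. Handing in.

```bash
python3 -c "
from cell import robot
print(robot.hand_in())"
```

```text
the job is handed in; nothing more can be done
None
```

I pressed the red, black and white keys fully down in that order, with no force reading above about 7 N; blue stayed up, nothing else in view moved, and the job was handed in after about 12 s.

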